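Put returned bottles back with their kind

ROBOT

A 7-joint arm with a two-finger parallel gripper is mounted at the origin on the work surface. World frame = base frame: x ahead of the robot, y to its left, z up, the work surface at z = 0. Lengths are in m, angles in rad, forces in N, time in s.
With the tool pointing down it reaches from about 0.425 to 0.925 m from the base axis. Payload 6.8 kg.
Tool frame: the origin (TCP) lies at the very end of the fingers, on their centre line; the grasp point (between the pads) lies 19 mm behind it; z points along the fingers, y is the line along which they close (so a half turn about z gives the same grasp; the last joint's range is limited). The gripper opens to 85 mm and grips with 20 to 120 N. Pads are 22 mm wide; open, the fingers measure 114 mm over their backs; the gripper's body (76 mm by 85 mm) begins 54 mm behind the grasp point. The pads swing forward as they close: fully open they stand 13 mm farther back than shut.
Start: joints at [1.14, 0.477, 0.022, 1.555, -0.011, 1.109, -0.083], TCP at [0.214, -0.64, 0.206] pointing down, gripper open.
Joint ranges: [-2.96, 2.96], [-0.34, 2.1], [-1.41, 1.46], [0.24, 2.44], [-1.37, 4.51], [0.17, 1.92], [-2.96, 2.96]. Speed limits (rad/s): [2.39, 2.39, 3.14, 3.14, 3.14, 3.14, 3.14].

INTERFACE

Orientations are given as a unit quaternion [w, x, y, z].
In Python, from station import get_obs, read_camera, hand_in gives the robot as it stands.
- The arm moves only by the tool arm_command, never from a script. Its argument "commands" is one flat list of numbers, 7 for each row, row after row: the shift along the tool's x, y, z in m, then the turn, a rotation vector about the tool's x, y, z in degrees, then the opening, from 0 (shut) to 1 (fully open). In form: [tx, ty, tz, rx, ry, rz, fingers, tx, ty, tz, rx, ry, rz, fingers, ...]. A call has 1 to 8 rows; each row is the pose to reach, as a shift and turn from the pose commanded when the call began, along the tool's axes at that moment; what a row does not reach only later rows make up. A row lasts 1/10 s, in which the tool goes at most 50 mm and 8.59 degrees, less where a joint would pass 70% of its speed; a pose out of reach is approached as far as the arm can. A call with a gripper value outside its range is refused whole. The fingers move at their own pace and stop on an object; "force" is the grip in N (left out, the last holds). Time passes only in rows, so rows that repeat a pose let the fingers close. It gives the time, the measured TCP pose, the force, the opening and the grip force at its end, in the units of the state.
- get_obs(): the state, without advancing time (a new reading comes with each control period).
- read_camera(name): name is "scene" or "top"; returns a dict with "img" (400x640x3 uint8, red, green, blue), "camera_matrix" (3x3 intrinsics, pixels), "pose" (4x4, takes a point from camera to world coordinates). Camera axes: x right, y down, z forward; pixel columns grow to the right and rows downward; lengths in m; the calibration is good to about 2 mm. A picture is of the moment at which its call begins. There is no depth.
- hand_in(): hands the job in; it is judged then, once.
The state is a dict: "t": time; "q": joint angles; "joint_vel": joint speeds; "joint_torque": joint torques, N m; "eef_pos": TCP position; "tool_rot": TCP orientation; "contact_force": force on the tool from outside, world axes, zero at the start; "torque": the same for the moment, N m; "gripper_width": opening from 0.0 (shut) to 1.0 (fully open); "grasp_force": force on a finger pad.
Only numpy, scipy, OpenCV 4.12 (cv2) and the standard library are available. Lean on these libraries where they do the work, as an engineer would, in place of code of your own. Each camera call takes 0.05 s, during which the arm holds its last target. There are 200 camera calls.

TASK

Four glass containers have come back to the storeroom bench: two tall slim bottles, a squat jar and a square bottle. Put each into the blue tray that already holds one of its own kind, standing upright on the tray's floor beside it. It is glass: set each down gently, tip nothing over, and leave the stock already in the trays where it stands.

Things in the scene. Friction and masses are not known exactly. Their poses are not given: they have to be found in the camera images.
- slim_a: Loose returned item standing on the bench: tall slim round bottle of brown glass with a narrow black cap: body 36 mm in diameter and straight-sided to 64 mm, then a shoulder, cap 23 mm in diameter, 95 mm high over all. One of two alike; both belong in the same tray. About 0.11 kg, give or take a third. Origin: centre of its underside; z up.
- slim_b: Loose returned item standing on the bench: tall slim round bottle of brown glass with a narrow black cap: body 36 mm in diameter and straight-sided to 64 mm, then a shoulder, cap 23 mm in diameter, 95 mm high over all. One of two alike; both belong in the same tray. About 0.11 kg, give or take a third. Origin: centre of its underside; z up.
- jar: Loose returned item standing on the bench: squat wide-mouthed round jar of brown glass with a wide black lid: body 60 mm in diameter and straight-sided to 46 mm, lid 57 mm in diameter, 62 mm high over all. About 0.2 kg, give or take a third. Origin: centre of its underside; z up.
- square: Loose returned item standing on the bench: square bottle of brown glass with a small black cap: body 46 x 46 mm and 58 mm high, its flat sides square to its x and y axes, cap 26 mm in diameter, 80 mm high over all. About 0.16 kg, give or take a third. Origin: centre of its underside; z up.
- tray_slim: Tray for the tall slim bottles, known by the one already standing in it; the three trays are otherwise alike. Fixed open blue tray, outside 190 (its x) x 140 (its y) x 25 mm high, walls and floor 4 mm thick. Origin: centre of its underside; x points away from the robot (to within 0.12 rad), z up. The stock item stands about 54 mm from the middle towards +x; the half towards -x is free.
- tray_jar: Tray for the squat jars, known by the one already standing in it; the three trays are otherwise alike. Fixed open blue tray, outside 190 (its x) x 140 (its y) x 25 mm high, walls and floor 4 mm thick. Origin: centre of its underside; x points away from the robot (to within 0.12 rad), z up. The stock item stands about 54 mm from the middle towards +x; the half towards -x is free.
- tray_square: Tray for the square bottles, known by the one already standing in it; the three trays are otherwise alike. Fixed open blue tray, outside 190 (its x) x 140 (its y) x 25 mm high, walls and floor 4 mm thick. Origin: centre of its underside; x points away from the robot (to within 0.12 rad), z up. The stock item stands about 54 mm from the middle towards +x; the half towards -x is free.
- stock_slim: Stock already put away, standing loose in tray_slim; leave it alone: tall slim round bottle of brown glass with a narrow black cap: body 36 mm in diameter and straight-sided to 64 mm, then a shoulder, cap 23 mm in diameter, 95 mm high over all. Origin: centre of its underside; z up.
- stock_jar: Stock already put away, standing loose in tray_jar; leave it alone: squat wide-mouthed round jar of brown glass with a wide black lid: body 60 mm in diameter and straight-sided to 46 mm, lid 57 mm in diameter, 62 mm high over all. Origin: centre of its underside; z up.
- stock_square: Stock already put away, standing loose in tray_square; leave it alone: square bottle of brown glass with a small black cap: body 46 x 46 mm and 58 mm high, its flat sides square to its x and y axes, cap 26 mm in diameter, 80 mm high over all. Origin: centre of its underside; z up.
Mind the look-alikes: they are no part of the job. What is shaped like the slim_a but red is not meant.

How it is judged:
By the outcome, as a careful person would: the job done as asked, in the order asked, and still so for the second after the job is handed in, with the robot touching nothing.
It also fails if it takes over 104 s, if anything falls off the work surface, if the arm or the gripper's body presses on something with over 40 N, if the wrist force passes 120 N, or if a joint passes its speed limit or range.

## Working session

There is one attempt and no reset: what is moved stays moved. The work goes in short steps, Python scripts to look and compute and a tool call to move; the robot and the scene stay as the last step left them, time stands still between calls to the robot, and variables do not carry over. Pictures are saved under pics/ and viewed, at most 14 in all, crops included, and the job is handed in when it is done.

Besides the shell and the picture viewer there is one more tool, called in YAML: its name, and indented under it one key for each argument. arm_command: Moves the arm, as the interface text tells. Its arguments: {"type":"object","properties":{"commands":{"type":"array","items":{"type":"number"}},"force":{"type":"number"}},"required":["commands"]}

```bash
mkdir -p pics; ls; python3 - <<'E'
from station import *
import cv2,numpy as np
o=get_obs();print({k:np.round(v,3).tolist() for k,v in o.items()})
for n in("scene","top"):
    c=read_camera(n);cv2.imwrite(f"pics/{n}0.png",c["img"][:,:,::-1]);print(n,c["camera_matrix"].round(1).tolist(),c["pose"].round(3).tolist())
E
```

```text
pics
{'t': 0.0, 'q': [1.14, 0.478, 0.022, 1.556, -0.011, 1.109, -0.083], 'joint_vel': [-0.0, -0.001, 0.0, 0.0, 0.001, -0.001, -0.001], 'joint_torque': [0.0, -59.644, 1.608, -28.119, 0.013, 0.01, -0.0], 'eef_pos': [0.214, -0.64, 0.205], 'tool_rot': [-0.001, 0.987, 0.161, -0.0], 'contact_force': [0.072, -0.309, 0.056], 'torque': [0.01, 0.024, -0.022], 'grasp_force': 0.0, 'gripper_width': 1.004}
scene [[501.4, 0.0, 316.6], [0.0, 501.4, 201.1], [0.0, 0.0, 1.0]] [[0.65, 0.398, -0.647, 1.182], [0.76, -0.36, 0.542, -0.526], [-0.017, -0.844, -0.536, 0.6], [0.0, 0.0, 0.0, 1.0]]
top [[475.8, 0.0, 316.5], [0.0, 475.8, 193.0], [0.0, 0.0, 1.0]] [[0.026, -0.999, 0.046, 0.479], [-1.0, -0.025, 0.018, -0.008], [-0.017, -0.047, -0.999, 0.976], [0.0, 0.0, 0.0, 1.0]]
```

View pics/scene0.png

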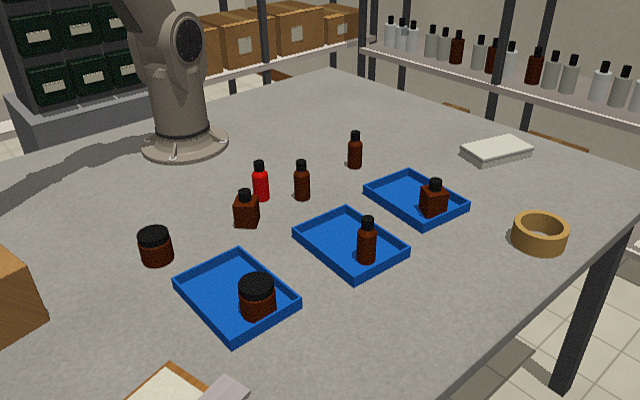

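View pics/top0.png

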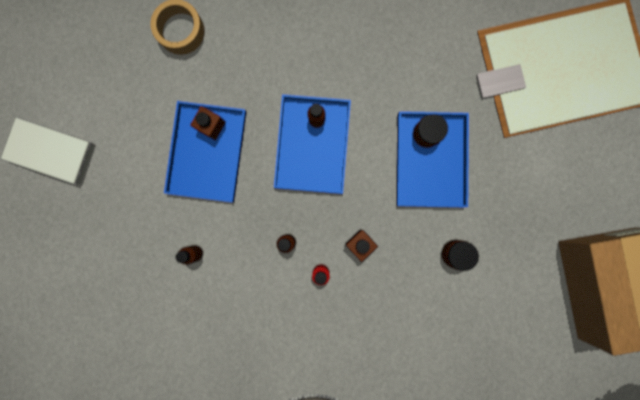

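```bash
cat > h.py <<'E'
from station import *
import cv2,numpy as np
def ray(c,uv,z):
    K,T=c["camera_matrix"],c["pose"]
    d=T[:3,:3]@np.linalg.solve(K,[uv[0],uv[1],1.]);o=T[:3,3]
    return (o+d*(z-o[2])/d[2])[:2]
def proj(c,p):
    K,T=c["camera_matrix"],c["pose"]
    q=K@(T[:3,:3].T@(np.asarray(p)-T[:3,3]));return q[:2]/q[2]
def blobs(m,amin=15):
    n,l,s,ce=cv2.connectedComponentsWithStats(m.astype(np.uint8))
    return [(ce[i],s[i],l==i) for i in range(1,n) if s[i][4]>=amin]
def masks(img):
    i=img.astype(int);mx=i.max(2);mn=i.min(2)
    cap=(mx<48)&(mx-mn<22)
    brown=(i[...,0]-i[...,2]>22)&(i[...,0]<140)&(i[...,1]<60)
    blue=(i[...,2]-i[...,0]>60)
    return cap,brown,blue
E
python3 - <<'E'
from h import *
t=read_camera("top");s=read_camera("scene")
for n,c in(("top",t),("scene",s)):
    cap,br,bl=masks(c["img"])
    print(n)
    for k,m in(("cap",cap),("brown",br)):
        for ce,st,_ in blobs(m,25):
            if n=="scene" and ce[1]<120 or n=="top" and (ce[1]>300 or ce[0]>480):continue
            print(k,ce.round(1),st.tolist(),[ray(c,ce,z).round(3).tolist() for z in((.095,.062,.08) if k=="cap" else(.058,))])
    for ce,st,l in blobs(bl,1000):
        r=cv2.minAreaRect(cv2.findContours(l.astype(np.uint8),0,2)[0][0])
        P=[ray(c,p,.025) for p in cv2.boxPoints(r)]
        print("tray",np.mean(P,0).round(3),np.round(P,3).tolist())
im=t["img"][90:290,160:490,::-1]
cv2.imwrite("pics/crop.png",cv2.resize(im,None,fx=2.4,fy=2.4,interpolation=2))
E
```

```text
top
cap [315.2 113. ] [309, 106, 14, 12, 67] [[0.67, 0.014], [0.677, 0.015], [0.673, 0.014]]
cap [202.9 119.6] [196, 113, 14, 14, 147] [[0.653, 0.224], [0.659, 0.233], [0.656, 0.228]]
cap [316.2 123. ] [309, 117, 15, 10, 63] [[0.651, 0.011], [0.658, 0.012], [0.654, 0.012]]
cap [429.9 130.6] [414, 116, 32, 31, 753] [[0.642, -0.2], [0.648, -0.208], [0.644, -0.204]]
cap [217.5 129.3] [209, 118, 15, 21, 110] [[0.635, 0.196], [0.641, 0.204], [0.638, 0.199]]
cap [283.8 245. ] [278, 239, 13, 14, 134] [[0.423, 0.065], [0.421, 0.068], [0.422, 0.067]]
cap [362.1 246.4] [356, 240, 13, 13, 124] [[0.424, -0.079], [0.422, -0.082], [0.423, -0.08]]
cap [460.4 255.7] [442, 241, 36, 29, 757] [[0.412, -0.259], [0.409, -0.269], [0.411, -0.264]]
cap [198.3 254.9] [194, 247, 8, 15, 53] [[0.4, 0.223], [0.397, 0.232], [0.399, 0.227]]
cap [183.2 256.6] [177, 251, 13, 13, 132] [[0.396, 0.251], [0.393, 0.261], [0.395, 0.256]]
cap [320.1 277.9] [316, 273, 9, 11, 85] [[0.364, -0.003], [0.36, -0.003], [0.362, -0.003]]
brown [168.5  15.2] [157, 6, 33, 29, 308] [[0.867, 0.31]]
brown [190.1  43.3] [165, 22, 39, 32, 
[... 1732 characters left out ...]
] [[0.46, 0.038]]
brown [250.9 204.8] [232, 175, 38, 54, 1071] [[0.451, -0.085]]
brown [433.1 201.3] [419, 185, 30, 33, 692] [[0.685, 0.193]]
brown [559.4 227.3] [556, 219, 8, 15, 44] [[0.896, 0.293]]
brown [514.3 230.6] [511, 222, 12, 17, 55] [[0.846, 0.223]]
brown [366.2 246.3] [357, 228, 20, 37, 609] [[0.7, -0.011]]
brown [157. 255.] [138, 236, 36, 32, 662] [[0.475, -0.298]]
brown [257.3 307.5] [239, 288, 37, 35, 693] [[0.696, -0.241]]
tray [0.61  0.222] [[0.531, 0.133], [0.421, 0.332], [0.715, 0.295], [0.773, 0.13]]
tray [0.624 0.019] [[0.538, -0.063], [0.443, 0.136], [0.736, 0.08], [0.779, -0.078]]
tray [ 0.6   -0.222] [[0.512, -0.303], [0.434, -0.122], [0.712, -0.158], [0.742, -0.303]]
```

View pics/crop.png

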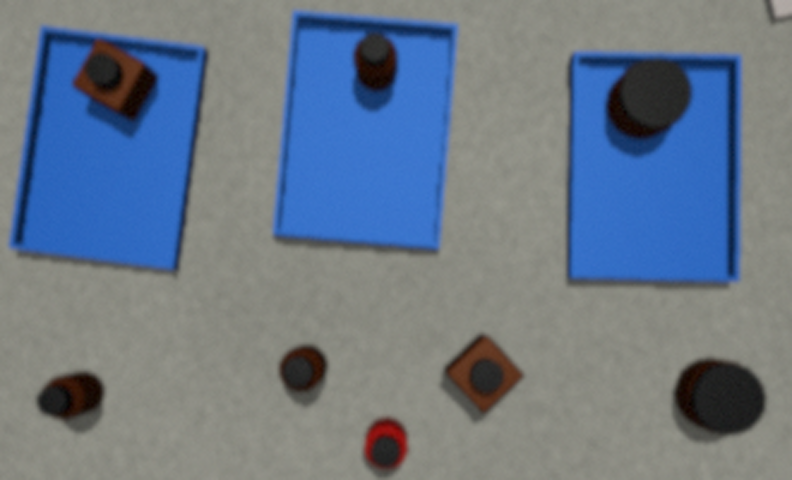

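Crop of the top view: the candidates for the slim bottle are the brown ones at crop (70,395) and (303,367), the red look-alike at (386,443), which I leave out, and the stock bottle in the tray at (375,62), which stays. The square bottle is at (484,374), turned about 45°, and the jar is at (720,395). The two views agree to about 5 mm.

```bash
cat >> h.py <<'E'
from scipy.spatial.transform import Rotation as R
def rot(psi):
    a=np.radians(psi);return np.array([[np.cos(a),np.sin(a),0],[np.sin(a),-np.cos(a),0],[0,0,-1]])
def plan(*tg):
    "rows from current pose: shift mm, turn deg for targets (x,y,z,psi)"
    o=get_obs();w=o["tool_rot"];C=R.from_quat([w[1],w[2],w[3],w[0]]).as_matrix()
    for x,y,z,p in tg:
        print((1000*C.T@(np.array([x,y,z])-o["eef_pos"])).round(1),R.from_matrix(C.T@rot(p)).as_rotvec(degrees=True).round(1))
E
python3 -c "
from h import *
plan((.45,-.28,.2,54),(.423,.066,.2,90))
o=read_camera('top');i=o['img'];m=masks(i)[1]|masks(i)[0];m=m[225:265,340:385]
c=max(cv2.findContours(m.astype(np.uint8),0,2)[0],key=cv2.contourArea)
print(cv2.minAreaRect(c))"
```

```text
[ 338.  -266.3    5.7] [ -0.1  -0.  -35.5]
[ 422.1 -603.     6.1] [ -0.1  -0.  -71.5]
((21.0, 20.5), (23.33452033996582, 21.920310974121094), 45.0)
```

arm_command:
  commands: [0.338, -0.266, 0.005, 0, 0, -36, 1, 0.338, -0.266, 0.005, 0, 0, -36, 1, 0.338, -0.266, 0.005, 0, 0, -36, 1, 0.338, -0.266, 0.005, 0, 0, -36, 1, 0.338, -0.266, 0.005, 0, 0, -36, 1, 0.338, -0.266, 0.005, 0, 0, -36, 1, 0.338, -0.266, 0.005, 0, 0, -36, 1, 0.338, -0.266, 0.005, 0, 0, -36, 1]
  force: 30

```text
t: 1.05
eef_pos: [0.4345, -0.3042, 0.2016]
tool_rot: [0.0, 0.889, 0.458, 0.0]
contact_force: [1.8, -0.9, 0.5]
gripper_width: 1.003
grasp_force: 0.0
```

```bash
python3 -c "
from h import *
plan((.423,.066,.17,90))"
```

```text
[ 294.6 -224.4   31.4] [  0.    0.  -35.5]
```

arm_command:
  commands: [0.294, -0.224, 0.0, 0, 0, -36, 1, 0.294, -0.224, 0.0, 0, 0, -36, 1, 0.294, -0.224, 0.0, 0, 0, -36, 1, 0.294, -0.224, 0.0, 0, 0, -36, 1, 0.294, -0.224, 0.03, 0, 0, -36, 1, 0.294, -0.224, 0.03, 0, 0, -36, 1, 0.294, -0.224, 0.03, 0, 0, -36, 1, 0.294, -0.224, 0.03, 0, 0, -36, 1]

```text
t: 1.85
eef_pos: [0.4213, 0.0679, 0.1713]
tool_rot: [-0.0, 0.702, 0.712, 0.001]
contact_force: [0.5, -0.2, -0.7]
gripper_width: 0.998
grasp_force: 0.0
```

arm_command:
  commands: [0, 0, 0, 0, 0, 0, 1, 0, 0, 0, 0, 0, 0, 1, 0, 0, 0, 0, 0, 0, 1]

```text
t: 2.15
eef_pos: [0.4223, 0.0621, 0.1714]
tool_rot: [0.0, 0.705, 0.709, -0.0]
contact_force: [-1.0, 0.1, 0.0]
gripper_width: 0.998
grasp_force: 0.0
```

```bash
python3 -c "
from h import *
plan((.423,.066,.14,90),(.423,.066,.03,90))
c=read_camera('scene');cv2.imwrite('pics/s1.png',cv2.resize(c['img'][60:260,180:440,::-1],None,fx=3,fy=3))"
```

```text
[ 3.9  0.7 31.4] [0.  0.  0.4]
[  4.    0.7 141.4] [0.  0.  0.4]
```

View pics/s1.png

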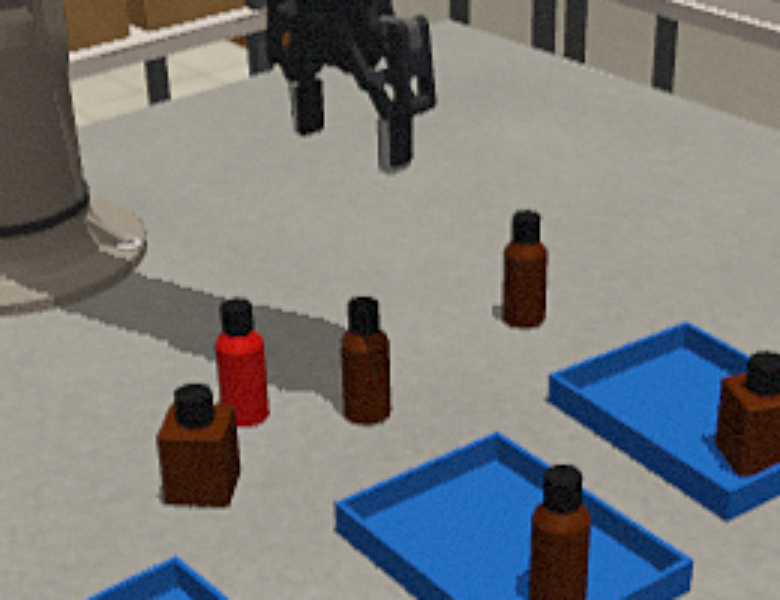

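The picture shows the open fingers at crop (308,130) and (398,165), in line above the brown bottle at (365,360). The red bottle at (242,370) stays clear.

arm_command:
  commands: [0.004, 0.001, 0.02, 0, 0, 0, 1, 0.004, 0.001, 0.05, 0, 0, 0, 1, 0.004, 0.001, 0.08, 0, 0, 0, 1, 0.004, 0.001, 0.105, 0, 0, 0, 1, 0.004, 0.001, 0.125, 0, 0, 0, 1, 0.004, 0.001, 0.135, 0, 0, 0, 1, 0.004, 0.001, 0.141, 0, 0, 0, 1, 0.004, 0.001, 0.141, 0, 0, 0, 1]

```text
t: 3.0
eef_pos: [0.4233, 0.0671, 0.0303]
tool_rot: [0.0, 0.704, 0.71, -0.0]
contact_force: [-0.3, 0.2, 0.6]
gripper_width: 1.001
grasp_force: 0.0
```

arm_command:
  commands: [0, 0, 0, 0, 0, 0, 0.6, 0, 0, 0, 0, 0, 0, 0.45, 0, 0, 0, 0, 0, 0, 0.4, 0, 0, 0, 0, 0, 0, 0.3, 0, 0, 0, 0, 0, 0, 0.2, 0, 0, 0, 0, 0, 0, 0.2, 0, 0, 0, 0, 0, 0, 0.2, 0, 0, 0, 0, 0, 0, 0.2]
  force: 30

```text
t: 3.8
eef_pos: [0.4238, 0.0678, 0.031]
tool_rot: [0.0, 0.704, 0.71, 0.001]
contact_force: [-0.0, 0.1, 6.0]
gripper_width: 0.398
grasp_force: 29.3
```

arm_command:
  commands: [0, 0, -0.01, 0, 0, 0, 0.2, 0, 0, -0.035, 0, 0, 0, 0.2, 0, 0, -0.065, 0, 0, 0, 0.2, 0, 0.02, -0.095, 0, 0, 0, 0.2, -0.005, 0.05, -0.11, 0, 0, 0, 0.2, -0.011, 0.085, -0.115, 0, 0, 0, 0.2, -0.011, 0.115, -0.115, 0, 0, 0, 0.2, -0.011, 0.14, -0.115, 0, 0, 0, 0.2]

```text
t: 4.6
eef_pos: [0.5646, 0.0572, 0.1462]
tool_rot: [0.0, 0.704, 0.71, 0.0]
contact_force: [-0.1, -0.1, -2.0]
gripper_width: 0.398
grasp_force: 30.3
```

arm_command:
  commands: [0, 0.015, 0, 0, 0, 0, 0.2, 0, 0.021, 0, 0, 0, 0, 0.2, 0, 0.021, 0, 0, 0, 0, 0.2, 0, 0.021, 0, 0, 0, 0, 0.2]

```text
t: 5.0
eef_pos: [0.5831, 0.058, 0.1453]
tool_rot: [-0.0, 0.704, 0.71, -0.0]
contact_force: [0.7, 0.4, -2.0]
gripper_width: 0.393
grasp_force: 30.3
```

```bash
python3 -c "
from h import *
plan((.585,.056,.05,90),(.585,.056,.037,90))
c=read_camera('scene');cv2.imwrite('pics/s2.png',cv2.resize(c['img'][80:330,180:500,::-1],None,fx=2.4,fy=2.4))"
```

```text
[-2.   2.  95.3] [-0.1  0.   0.5]
[ -2.    2.  108.3] [-0.1  0.   0.5]
```

View pics/s2.png

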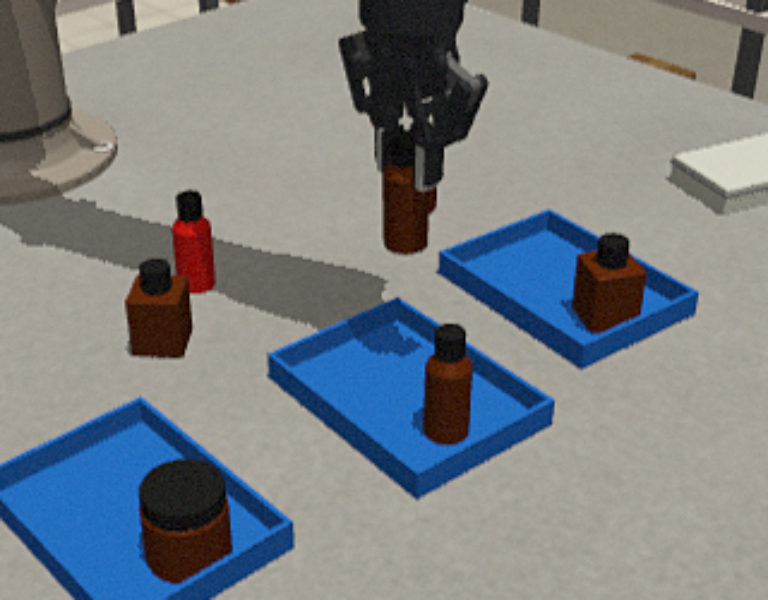

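The bottle hangs upright in the fingers at crop (405,205), over the free half of the middle tray. I lower it gently.

arm_command:
  commands: [-0.002, 0.002, 0.02, 0, 0, 0, 0.2, -0.002, 0.002, 0.045, 0, 0, 0, 0.2, -0.002, 0.002, 0.07, 0, 0, 0, 0.2, -0.002, 0.002, 0.088, 0, 0, 0, 0.2, -0.002, 0.002, 0.098, 0, 0, 0, 0.2, -0.002, 0.002, 0.103, 0, 0, 0, 0.2, -0.002, 0.002, 0.106, 0, 0, 0, 0.2, -0.002, 0.002, 0.107, 0, 0, 0, 0.2]

```text
t: 5.85
eef_pos: [0.5866, 0.0561, 0.0389]
tool_rot: [0.0, 0.704, 0.71, 0.0]
contact_force: [0.3, 0.3, -0.8]
gripper_width: 0.403
grasp_force: 30.3
```

arm_command:
  commands: [0, 0, 0.001, 0, 0, 0, 0.2, 0, 0, 0.001, 0, 0, 0, 0.2]

```text
t: 6.05
eef_pos: [0.5866, 0.056, 0.0379]
tool_rot: [0.0, 0.704, 0.71, 0.0]
contact_force: [-0.6, -0.6, -2.0]
gripper_width: 0.396
grasp_force: 30.3
```

arm_command:
  commands: [0, 0, 0.001, 0, 0, 0, 0.2, 0, 0, 0.002, 0, 0, 0, 0.2, 0, 0, 0.002, 0, 0, 0, 0.2]

```text
t: 6.35
eef_pos: [0.5863, 0.056, 0.0353]
tool_rot: [0.0, 0.704, 0.71, 0.0]
contact_force: [-0.3, 0.4, -1.3]
gripper_width: 0.392
grasp_force: 30.3
```

arm_command:
  commands: [0, 0, 0.001, 0, 0, 0, 0.2, 0, 0, 0.001, 0, 0, 0, 0.2]

```text
t: 6.55
eef_pos: [0.5866, 0.0562, 0.0351]
tool_rot: [0.0, 0.704, 0.71, 0.0]
contact_force: [-1.9, -0.0, 4.5]
gripper_width: 0.397
grasp_force: 30.9
```

arm_command:
  commands: [0, 0, 0, 0, 0, 0, 0.42, 0, 0, 0, 0, 0, 0, 0.45, 0, 0, 0, 0, 0, 0, 0.55, 0, 0, 0, 0, 0, 0, 0.7, 0, 0, 0, 0, 0, 0, 0.8, 0, 0, 0, 0, 0, 0, 0.8, 0, 0, -0.01, 0, 0, 0, 0.8, 0, 0, -0.03, 0, 0, 0, 0.8]

```text
t: 7.35
eef_pos: [0.585, 0.0558, 0.0639]
tool_rot: [-0.001, 0.704, 0.71, -0.001]
contact_force: [-0.2, -0.6, 0.8]
gripper_width: 0.802
grasp_force: 0.0
```

arm_command:
  commands: [0, 0, -0.03, 0, 0, 0, 0.8, 0, 0, -0.07, 0, 0, 0, 0.8, 0, 0, -0.1, 0, 0, 0, 1, 0, 0, -0.11, 0, 0, 0, 1]

```text
t: 7.75
eef_pos: [0.5882, 0.0567, 0.1788]
tool_rot: [0.002, 0.704, 0.71, 0.002]
contact_force: [-0.2, -0.2, 0.7]
gripper_width: 1.0
grasp_force: 0.0
```

```bash
python3 -c "
from h import *
plan((.396,.253,.16,90))
plan((.396,.253,.16,110))"
```

```text
[ 197.9 -190.6   17.7] [ 0.4 -0.   0.5]
[ 197.9 -190.6   17.7] [  0.4   0.  -19.5]
```

arm_command:
  commands: [0.04, -0.04, 0, 0, 0, 0, 1, 0.08, -0.08, 0, 0, 0, 0, 1, 0.12, -0.12, 0, 0, 0, 0, 1, 0.16, -0.155, 0, 0, 0, 0, 1, 0.19, -0.18, 0, 0, 0, 0, 1, 0.198, -0.19, 0.01, 0, 0, 0.5, 1, 0.198, -0.19, 0.018, 0, 0, 0.5, 1, 0.198, -0.19, 0.018, 0, 0, 0.5, 1]

```text
t: 8.55
eef_pos: [0.3937, 0.2515, 0.1553]
tool_rot: [0.0, 0.707, 0.708, -0.001]
contact_force: [0.6, -0.4, -0.1]
gripper_width: 1.0
grasp_force: 0.0
```

arm_command:
  commands: [0, 0, 0, 0, 0, 0, 1, 0, 0, 0, 0, 0, 0, 1]

```text
t: 8.75
eef_pos: [0.3957, 0.2514, 0.1565]
tool_rot: [0.0, 0.708, 0.706, 0.0]
contact_force: [0.2, 0.7, -0.0]
gripper_width: 1.001
grasp_force: 0.0
```

```bash
python3 -c "
from h import *
plan((.396,.253,.031,90))
c=read_camera('scene');cv2.imwrite('pics/s3.png',cv2.resize(c['img'][60:310,200:500,::-1],None,fx=2.4,fy=2.4))
c=read_camera('top');cv2.imwrite('pics/t3.png',cv2.resize(c['img'][80:300,140:400,::-1],None,fx=2.4,fy=2.4))"
```

```text
[  1.6   0.3 125.5] [ 0.   0.  -0.2]
```

View pics/s3.png

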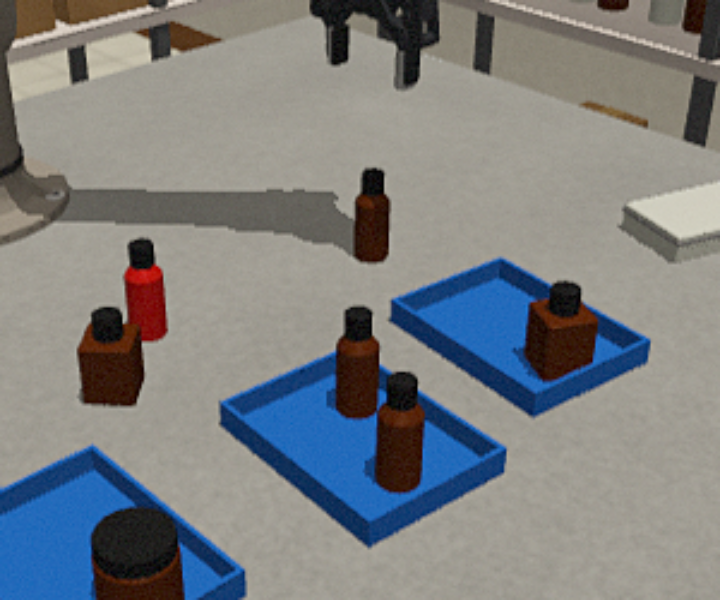

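The first bottle stands upright in its tray at crop (357,365), beside the stock bottle at (400,435), and the gripper is over the second at (372,215).

arm_command:
  commands: [0.002, 0, 0.02, 0, 0, 0, 1, 0.002, 0, 0.05, 0, 0, 0, 1, 0.002, 0, 0.075, 0, 0, 0, 1, 0.002, 0, 0.1, 0, 0, 0, 1, 0.002, 0, 0.115, 0, 0, 0, 1, 0.002, 0, 0.122, 0, 0, 0, 1, 0.002, 0, 0.125, 0, 0, 0, 1, 0.002, 0, 0.125, 0, 0, 0, 1]

```text
t: 9.65
eef_pos: [0.395, 0.2546, 0.0318]
tool_rot: [0.0, 0.707, 0.707, 0.0]
contact_force: [0.1, 0.5, -0.3]
gripper_width: 1.002
grasp_force: 0.0
```

arm_command:
  commands: [0, 0, 0, 0, 0, 0, 0.6, 0, 0, 0, 0, 0, 0, 0.45, 0, 0, 0, 0, 0, 0, 0.4, 0, 0, 0, 0, 0, 0, 0.3, 0, 0, 0, 0, 0, 0, 0.2, 0, 0, 0, 0, 0, 0, 0.2, 0, 0, 0, 0, 0, 0, 0.2, 0, 0, 0, 0, 0, 0, 0.2]
  force: 30

```text
t: 10.45
eef_pos: [0.3951, 0.2549, 0.032]
tool_rot: [0.0, 0.707, 0.707, 0.001]
contact_force: [0.1, -0.1, 4.9]
gripper_width: 0.394
grasp_force: 29.3
```

```bash
python3 -c "
from h import *
plan((.396,.253,.15,90),(.46,.18,.15,90),(.581,-.012,.15,90))"
```

```text
[  -1.8    1.1 -118. ] [ 0.1 -0.  -0. ]
[ -74.8   65.1 -118. ] [ 0.1 -0.  -0. ]
[-266.8  186.1 -118. ] [ 0.1 -0.  -0. ]
```

arm_command:
  commands: [0, 0, -0.01, 0, 0, 0, 0.2, 0, 0, -0.035, 0, 0, 0, 0.2, 0, 0.005, -0.07, 0, 0, 0, 0.2, -0.02, 0.02, -0.105, 0, 0, 0, 0.2, -0.05, 0.045, -0.125, 0, 0, 0, 0.2, -0.085, 0.065, -0.13, 0, 0, 0, 0.2, -0.125, 0.08, -0.13, 0, 0, 0, 0.2, -0.165, 0.09, -0.13, 0, 0, 0, 0.2]

```text
t: 11.25
eef_pos: [0.4853, 0.0878, 0.1622]
tool_rot: [0.0, 0.707, 0.707, 0.001]
contact_force: [0.8, -0.2, -0.7]
gripper_width: 0.397
grasp_force: 30.2
```

arm_command:
  commands: [-0.04, 0.01, 0, 0, 0, 0, 0.2, -0.075, 0.025, 0, 0, 0, 0, 0.2, -0.095, 0.05, 0, 0, 0, 0, 0.2, -0.102, 0.075, 0, 0, 0, 0, 0.2, -0.102, 0.09, 0, 0, 0, 0, 0.2, -0.102, 0.096, 0, 0, 0, 0, 0.2, -0.102, 0.096, 0, 0, 0, 0, 0.2, -0.102, 0.096, 0, 0, 0, 0, 0.2]

```text
t: 12.05
eef_pos: [0.5795, -0.0122, 0.1613]
tool_rot: [-0.0, 0.707, 0.707, -0.0]
contact_force: [-0.4, -0.5, -1.8]
gripper_width: 0.391
grasp_force: 30.2
```

```bash
python3 -c "
from h import *
plan((.581,-.012,.05,90),(.581,-.012,.038,90))"
```

```text
[  0.2   1.7 111.3] [-0.1 -0.   0.1]
[  0.2   1.7 123.3] [-0.1 -0.   0.1]
```

arm_command:
  commands: [0, 0.002, 0.02, 0, 0, 0, 0.2, 0, 0.002, 0.05, 0, 0, 0, 0.2, 0, 0.002, 0.08, 0, 0, 0, 0.2, 0, 0.002, 0.1, 0, 0, 0, 0.2, 0, 0.002, 0.113, 0, 0, 0, 0.2, 0, 0.002, 0.12, 0, 0, 0, 0.2, 0, 0.002, 0.123, 0, 0, 0, 0.2, 0, 0.002, 0.123, 0, 0, 0, 0.2]

```text
t: 12.85
eef_pos: [0.5828, -0.0126, 0.0389]
tool_rot: [0.0, 0.707, 0.707, 0.0]
contact_force: [-0.1, 0.3, -0.9]
gripper_width: 0.393
grasp_force: 30.2
```

arm_command:
  commands: [0, 0, 0.001, 0, 0, 0, 0.2, 0, 0, 0.001, 0, 0, 0, 0.2]

```text
t: 13.05
eef_pos: [0.583, -0.0127, 0.0381]
tool_rot: [0.0, 0.707, 0.707, 0.0]
contact_force: [0.3, -0.4, -1.1]
gripper_width: 0.399
grasp_force: 30.2
```

arm_command:
  commands: [0, 0, 0.001, 0, 0, 0, 0.2, 0, 0, 0.001, 0, 0, 0, 0.2]

```text
t: 13.25
eef_pos: [0.5826, -0.0127, 0.0365]
tool_rot: [0.0, 0.707, 0.707, 0.0]
contact_force: [0.2, -0.1, -1.2]
gripper_width: 0.393
grasp_force: 30.2
```

arm_command:
  commands: [0, 0, 0.0005, 0, 0, 0, 0.2, 0, 0, 0.001, 0, 0, 0, 0.2, 0, 0, 0.001, 0, 0, 0, 0.2]

```text
t: 13.55
eef_pos: [0.5829, -0.0126, 0.0361]
tool_rot: [0.0, 0.707, 0.707, 0.0]
contact_force: [-1.0, -0.2, 4.6]
gripper_width: 0.392
grasp_force: 30.7
```

arm_command:
  commands: [0, 0, 0.0005, 0, 0, 0, 0.2, 0, 0, 0.0005, 0, 0, 0, 0.2]

```text
t: 13.75
eef_pos: [0.5831, -0.0125, 0.0359]
tool_rot: [0.0, 0.707, 0.707, 0.0]
contact_force: [-2.1, 0.0, 7.8]
gripper_width: 0.396
grasp_force: 30.9
```

Contact; release and rise.

arm_command:
  commands: [0, 0, 0, 0, 0, 0, 0.42, 0, 0, 0, 0, 0, 0, 0.45, 0, 0, 0, 0, 0, 0, 0.55, 0, 0, 0, 0, 0, 0, 0.7, 0, 0, 0, 0, 0, 0, 0.8, 0, 0, 0, 0, 0, 0, 0.8, 0, 0, -0.01, 0, 0, 0, 0.8, 0, 0, -0.03, 0, 0, 0, 0.8]

```text
t: 14.55
eef_pos: [0.5813, -0.0127, 0.0643]
tool_rot: [-0.001, 0.707, 0.707, -0.001]
contact_force: [0.5, -0.6, 0.4]
gripper_width: 0.8
grasp_force: 0.0
```

arm_command:
  commands: [0, 0, -0.03, 0, 0, 0, 0.8, 0, 0, -0.07, 0, 0, 0, 0.8, 0, 0, -0.11, 0, 0, 0, 1, 0, 0, -0.11, 0, 0, 0, 1, 0, 0, -0.11, 0, 0, 0, 1]

```text
t: 15.05
eef_pos: [0.5832, -0.0127, 0.1764]
tool_rot: [0.001, 0.707, 0.707, 0.001]
contact_force: [-0.3, 0.7, 0.1]
gripper_width: 0.998
grasp_force: 0.0
```

```bash
python3 -c "
from h import *
plan((.47,-.16,.17,45),(.410,-.276,.15,0))
c=read_camera('top');cv2.imwrite('pics/t4.png',c['img'][:,:,::-1])"
```

```text
[-147.3 -113.2    6.2] [ 0.2 -0.  45. ]
[-263.3 -173.2   26.1] [ 0.1 -0.1 90. ]
```

View pics/t4.png

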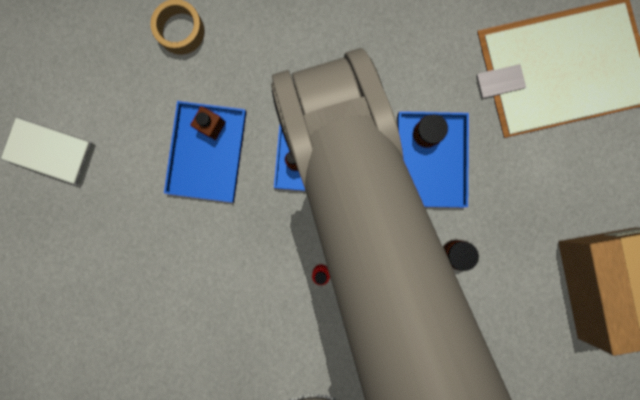

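The arm hides the middle tray (320,140). The jar is still at (460,255), so I go there.

arm_command:
  commands: [-0.03, -0.03, 0, 0, 0, 8, 1, -0.06, -0.055, 0, 0, 0, 16, 1, -0.1, -0.08, 0, 0, 0, 24, 1, -0.14, -0.11, 0, 0, 0, 32, 1, -0.18, -0.13, 0, 0, 0, 40, 1, -0.21, -0.15, 0, 0, 0, 48, 1, -0.24, -0.165, 0, 0, 0, 56, 1, -0.263, -0.173, 0, 0, 0, 64, 1]

```text
t: 15.9
eef_pos: [0.4065, -0.2773, 0.1734]
tool_rot: [-0.001, 0.975, 0.221, -0.001]
contact_force: [-0.1, 0.7, -0.2]
gripper_width: 1.001
grasp_force: 0.0
```

arm_command:
  commands: [0, 0, 0, 0, 0, 8, 1, 0, 0, 0, 0, 0, 16, 1, 0, 0, 0, 0, 0, 24, 1, 0, 0, 0, 0, 0, 26, 1, 0, 0, 0, 0, 0, 26, 1, 0, 0, 0, 0, 0, 26, 1]

```text
t: 16.5
eef_pos: [0.4088, -0.2753, 0.1739]
tool_rot: [-0.0, 1.0, 0.001, -0.001]
contact_force: [-0.1, 0.5, -0.5]
gripper_width: 1.004
grasp_force: 0.0
```

```bash
python3 -c "
from h import *
plan((.410,-.276,.1,0),(.410,-.276,.012,0))
c=read_camera('scene');cv2.imwrite('pics/s5.png',cv2.resize(c['img'][80:350,80:440,::-1],None,fx=2.2,fy=2.2))
print(proj(c,[.41,-.276,.062]),proj(c,[.41,-.276,0]),get_obs()['q'])
m=masks(c['img'])[0]
print([(b[0].round(1),b[1].tolist()) for b in blobs(m,100)])"
```

```text
[ 1.3  0.8 73.9] [-0.1  0.1  0.1]
[  1.4   0.9 161.9] [-0.1  0.1  0.1]
[152.25348855 231.68189547] [158.52841071 258.03481703] [ 0.65406059  0.22719662 -0.21562943  2.00234686  0.06048254  0.91960969
 -1.16270898]
[(array([83.7, 76.9]), [1, 0, 208, 167, 10373]), (array([125.5,  16.4]), [116, 0, 18, 30, 292]), (array([361.7,  36.9]), [358, 0, 9, 77, 372]), (array([373.5,  16.9]), [370, 0, 8, 37, 191]), (array([405.2,  13.8]), [399, 0, 12, 27, 158]), (array([502.6,  38.9]), [491, 0, 25, 85, 631]), (array([544.9,  28.9]), [533, 0, 24, 58, 450]), (array([12.4, 66.7]), [0, 16, 35, 99, 657]), (array([194.3,  37.4]), [190, 16, 9, 42, 239]), (array([371.5,  68.2]), [368, 57, 8, 24, 109]), (array([401.3,  77.4]), [398, 66, 8, 25, 111]), (array([491.2, 105.8]), [485, 92, 13, 29, 176]), (array([525.8, 116.9]), [520, 103, 13, 29, 171]), (array([258.5, 165.3]), [254, 160, 10, 12, 108]), (array([434.9, 184.3]), [428, 177, 14, 15, 162]), (array([244.3, 195. ]), [238, 188, 13, 15, 161]), (array([348.9, 194.4]), [344, 188, 11, 14, 142]), (array([322.6, 206.4]), [317, 199, 12, 15, 158]), (array([367.3, 222.6]), [361, 215, 13, 16, 174]), (array([152.5, 235.8]), [137, 225, 33, 23, 591]), (array([583.6, 316.5]), [548, 227, 86, 170, 2020]), (array([255.6, 285.9]), [238, 271, 36, 30, 849])]
```

View pics/s5.png

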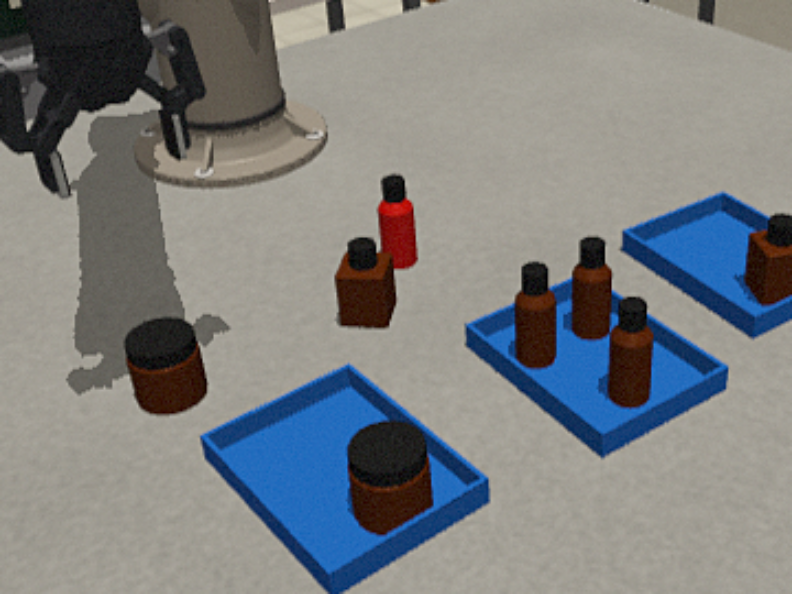

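Both slim bottles stand upright in their tray at crop (536,315) and (592,290), by the stock at (630,350). The jar at crop (165,365) agrees with my estimate to a pixel.

arm_command:
  commands: [0.001, 0.001, 0.03, 0, 0, 0, 1, 0.001, 0.001, 0.065, 0, 0, 0, 1, 0.001, 0.001, 0.09, 0, 0, 0, 1, 0.001, 0.001, 0.11, 0, 0, 0, 1, 0.001, 0.001, 0.13, 0, 0, 0, 1, 0.001, 0.001, 0.148, 0, 0, 0, 1, 0.001, 0.001, 0.158, 0, 0, 0, 1, 0.001, 0.001, 0.161, 0, 0, 0, 1]

```text
t: 17.35
eef_pos: [0.4098, -0.2763, 0.0128]
tool_rot: [-0.001, 1.0, 0.0, -0.001]
contact_force: [-0.7, -0.4, 0.6]
gripper_width: 1.001
grasp_force: 0.0
```

arm_command:
  commands: [0, 0, 0, 0, 0, 0, 0.8, 0, 0, 0, 0, 0, 0, 0.7, 0, 0, 0, 0, 0, 0, 0.6, 0, 0, 0, 0, 0, 0, 0.5, 0, 0, 0, 0, 0, 0, 0.5, 0, 0, 0, 0, 0, 0, 0.5, 0, 0, 0, 0, 0, 0, 0.5]
  force: 35

```text
t: 18.05
eef_pos: [0.4111, -0.277, 0.015]
tool_rot: [0.0, 1.0, -0.0, 0.001]
contact_force: [-2.1, 1.2, 5.9]
gripper_width: 0.656
grasp_force: 35.5
```

```bash
python3 -c "
from h import *
plan((.47,-.25,.11,0),(.553,-.222,.11,0))"
```

```text
[ 59.1 -26.9 -94.9] [ 0.1 -0.1 -0. ]
[142.1 -54.9 -94.8] [ 0.1 -0.1 -0. ]
```

arm_command:
  commands: [0, 0, -0.01, 0, 0, 0, 0.5, 0, 0, -0.03, 0, 0, 0, 0.5, 0, 0, -0.06, 0, 0, 0, 0.5, 0.02, -0.01, -0.085, 0, 0, 0, 0.5, 0.05, -0.02, -0.095, 0, 0, 0, 0.5, 0.09, -0.035, -0.095, 0, 0, 0, 0.5, 0.12, -0.048, -0.095, 0, 0, 0, 0.5, 0.137, -0.054, -0.095, 0, 0, 0, 0.5]

```text
t: 18.85
eef_pos: [0.5506, -0.2204, 0.1102]
tool_rot: [-0.0, 1.0, 0.001, 0.001]
contact_force: [0.1, 0.6, -1.9]
gripper_width: 0.655
grasp_force: 35.6
```

arm_command:
  commands: [0.005, 0, 0, 0, 0, 0, 0.5, 0.005, 0, 0, 0, 0, 0, 0.5, 0.005, 0, 0, 0, 0, 0, 0.5]

```text
t: 19.15
eef_pos: [0.5509, -0.2238, 0.1088]
tool_rot: [0.0, 1.0, -0.001, -0.001]
contact_force: [-0.1, -0.9, -0.9]
gripper_width: 0.654
grasp_force: 35.6
```

```bash
python3 -c "
from h import *
plan((.553,-.222,.05,0),(.553,-.222,.021,0))
c=read_camera('scene');cv2.imwrite('pics/s6.png',cv2.resize(c['img'][120:360,80:400,::-1],None,fx=2.2,fy=2.2))"
```

```text
[ 2.2 -1.8 58.8] [ 0.   0.1 -0.1]
[ 2.2 -1.8 87.8] [ 0.   0.1 -0.1]
```

View pics/s6.png

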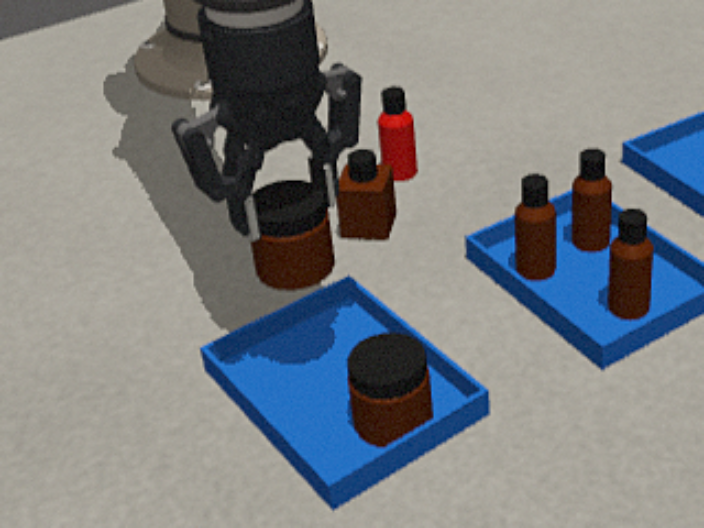

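The jar is held level at crop (292,235), over the free half of its tray. I lower it.

arm_command:
  commands: [0.002, -0.001, 0.02, 0, 0, 0, 0.5, 0.002, -0.001, 0.04, 0, 0, 0, 0.5, 0.002, -0.001, 0.06, 0, 0, 0, 0.5, 0.002, -0.001, 0.073, 0, 0, 0, 0.5, 0.002, -0.001, 0.081, 0, 0, 0, 0.5, 0.002, -0.001, 0.085, 0, 0, 0, 0.5, 0.002, -0.001, 0.087, 0, 0, 0, 0.5, 0.002, -0.001, 0.087, 0, 0, 0, 0.5]

```text
t: 20.0
eef_pos: [0.5548, -0.2218, 0.0223]
tool_rot: [0.0, 1.0, -0.0, 0.0]
contact_force: [-0.5, -0.6, -0.9]
gripper_width: 0.656
grasp_force: 35.6
```

arm_command:
  commands: [0, 0, 0.001, 0, 0, 0, 0.5, 0, 0, 0.001, 0, 0, 0, 0.5]

```text
t: 20.2
eef_pos: [0.5548, -0.2218, 0.0213]
tool_rot: [0.0, 1.0, -0.0, 0.0]
contact_force: [0.3, 0.0, -1.8]
gripper_width: 0.658
grasp_force: 35.6
```

arm_command:
  commands: [0, 0, 0.0005, 0, 0, 0, 0.5, 0, 0, 0.001, 0, 0, 0, 0.5]

```text
t: 20.4
eef_pos: [0.5546, -0.2217, 0.02]
tool_rot: [0.0, 1.0, -0.0, 0.0]
contact_force: [0.8, 0.7, -1.2]
gripper_width: 0.659
grasp_force: 35.6
```

arm_command:
  commands: [0, 0, 0.0005, 0, 0, 0, 0.5, 0, 0, 0.001, 0, 0, 0, 0.5]

```text
t: 20.6
eef_pos: [0.5546, -0.2217, 0.0191]
tool_rot: [0.0, 1.0, -0.0, 0.0]
contact_force: [-1.4, 1.5, 6.0]
gripper_width: 0.658
grasp_force: 37.0
```

arm_command:
  commands: [0, 0, 0.0005, 0, 0, 0, 0.5, 0, 0, 0.0005, 0, 0, 0, 0.5]

```text
t: 20.8
eef_pos: [0.5545, -0.2217, 0.0191]
tool_rot: [0.0, 1.0, -0.0, 0.0]
contact_force: [-1.9, 0.8, 6.9]
gripper_width: 0.658
grasp_force: 37.1
```

arm_command:
  commands: [0, 0, 0, 0, 0, 0, 0.7, 0, 0, 0, 0, 0, 0, 0.75, 0, 0, 0, 0, 0, 0, 0.85, 0, 0, 0, 0, 0, 0, 0.95, 0, 0, 0, 0, 0, 0, 0.97, 0, 0, 0, 0, 0, 0, 0.97, 0, 0, -0.01, 0, 0, 0, 0.97, 0, 0, -0.03, 0, 0, 0, 0.97]

```text
t: 21.6
eef_pos: [0.5533, -0.2213, 0.0478]
tool_rot: [-0.0, 1.0, 0.0, -0.001]
contact_force: [-0.1, 0.1, -0.3]
gripper_width: 0.965
grasp_force: 0.0
```

arm_command:
  commands: [0, 0, -0.03, 0, 0, 0, 0.97, 0, 0, -0.07, 0, 0, 0, 0.97, 0, 0, -0.11, 0, 0, 0, 1, 0, 0, -0.12, 0, 0, 0, 1, 0, 0, -0.12, 0, 0, 0, 1]

```text
t: 22.1
eef_pos: [0.5559, -0.2221, 0.1711]
tool_rot: [0.001, 1.0, -0.0, 0.002]
contact_force: [-0.4, 0.5, -0.5]
gripper_width: 1.002
grasp_force: 0.0
```

```bash
python3 -c "
from h import *
plan((.423,-.081,.16,-45))"
```

```text
[-133.  -141.1   10.3] [-0.  -0.3 45. ]
```

arm_command:
  commands: [-0.02, -0.025, 0, 0, 0, 7, 1, -0.05, -0.055, 0, 0, 0, 15, 1, -0.08, -0.085, 0, 0, 0, 23, 1, -0.105, -0.115, 0, 0, 0, 31, 1, -0.125, -0.135, 0.005, 0, 0, 39, 1, -0.133, -0.141, 0.01, 0, 0, 45, 1, -0.133, -0.141, 0.01, 0, 0, 45, 1, -0.133, -0.141, 0.01, 0, 0, 45, 1]

```text
t: 22.9
eef_pos: [0.4213, -0.0809, 0.1578]
tool_rot: [0.0, 0.924, -0.381, -0.001]
contact_force: [0.4, -0.9, -0.2]
gripper_width: 1.0
grasp_force: 0.0
```

arm_command:
  commands: [0, 0, 0, 0, 0, 0, 1, 0, 0, 0, 0, 0, 0, 1]

```text
t: 23.1
eef_pos: [0.4221, -0.0812, 0.1583]
tool_rot: [-0.0, 0.924, -0.383, 0.0]
contact_force: [-0.5, -0.8, -0.3]
gripper_width: 1.002
grasp_force: 0.0
```

```bash
python3 -c "
from h import *
plan((.423,-.081,.1,-45),(.423,-.081,.022,-45));print(get_obs()['q'].round(2))
c=read_camera('scene');cv2.imwrite('pics/s7.png',cv2.resize(c['img'][80:350,80:440,::-1],None,fx=2.2,fy=2.2))
print(proj(c,[.423,-.081,.08]),proj(c,[.423,-.081,0]))"
```

```text
[ 0.5 -0.8 58.3] [-0. -0.  0.]
[  0.5  -0.8 136.3] [-0. -0.  0.]
[ 0.23  0.14 -0.2   2.15  0.04  0.85 -2.35]
[243.97670492 189.27691089] [247.59336539 221.87122979]
```

View pics/s7.png

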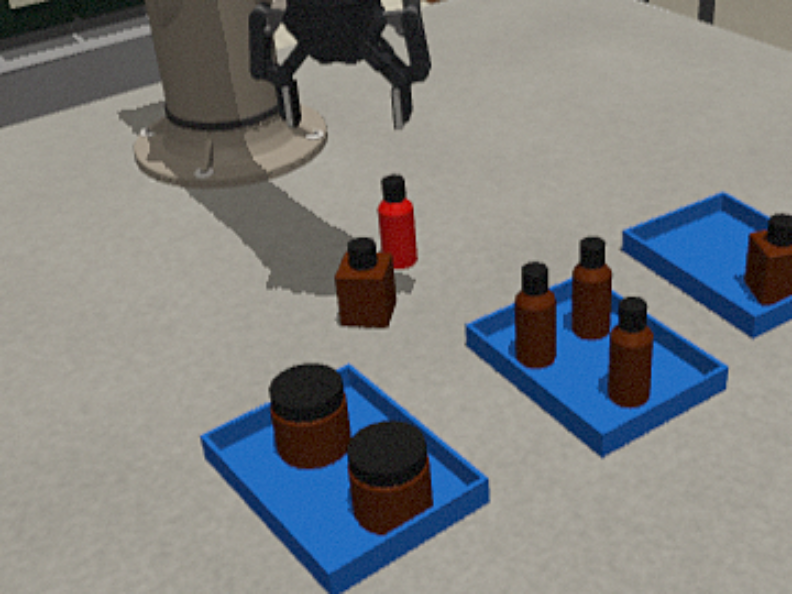

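The jar stands beside the stock jar at crop (310,415). The fingers at (290,110) and (400,115) line up with the square bottle's left and right faces at (365,285).

arm_command:
  commands: [0, -0.001, 0.02, 0, 0, 0, 1, 0, -0.001, 0.05, 0, 0, 0, 1, 0, -0.001, 0.08, 0, 0, 0, 1, 0, -0.001, 0.1, 0, 0, 0, 1, 0, -0.001, 0.118, 0, 0, 0, 1, 0, -0.001, 0.13, 0, 0, 0, 1, 0, -0.001, 0.136, 0, 0, 0, 1, 0, -0.001, 0.136, 0, 0, 0, 1]

```text
t: 23.95
eef_pos: [0.422, -0.0801, 0.0218]
tool_rot: [0.0, 0.924, -0.383, -0.001]
contact_force: [0.8, -0.7, 0.1]
gripper_width: 1.001
grasp_force: 0.0
```

arm_command:
  commands: [0, 0, 0, 0, 0, 0, 0.7, 0, 0, 0, 0, 0, 0, 0.55, 0, 0, 0, 0, 0, 0, 0.5, 0, 0, 0, 0, 0, 0, 0.4, 0, 0, 0, 0, 0, 0, 0.3, 0, 0, 0, 0, 0, 0, 0.3, 0, 0, 0, 0, 0, 0, 0.3, 0, 0, 0, 0, 0, 0, 0.3]
  force: 35

```text
t: 24.75
eef_pos: [0.4228, -0.0801, 0.0231]
tool_rot: [-0.0, 0.924, -0.383, 0.001]
contact_force: [-0.7, 0.8, 6.0]
gripper_width: 0.528
grasp_force: 35.4
```

```bash
python3 -c "
from h import *
plan((.423,-.081,.15,-45),(.44,.15,.16,-25),(.558,.241,.15,-5))"
```

```text
[   1.     0.4 -126.9] [-0.  -0.1 -0. ]
[-150.4 -174.9 -136.9] [ -0.   -0.1 -20. ]
[-131.4 -322.7 -126.8] [ -0.   -0.1 -40. ]
```

arm_command:
  commands: [0, 0, -0.01, 0, 0, 0, 0.3, 0, 0, -0.035, 0, 0, 0, 0.3, 0, 0, -0.07, 0, 0, 0, 0.3, 0, 0, -0.105, 0, 0, 0, 0.3, -0.01, -0.015, -0.13, 0, 0, 0, 0.3, -0.035, -0.04, -0.137, 0, 0, -3, 0.3, -0.065, -0.075, -0.137, 0, 0, -8, 0.3, -0.095, -0.11, -0.137, 0, 0, -13, 0.3]

```text
t: 25.55
eef_pos: [0.4328, 0.066, 0.1607]
tool_rot: [-0.0, 0.961, -0.275, 0.001]
contact_force: [1.0, 0.2, -2.1]
gripper_width: 0.523
grasp_force: 36.9
```

```bash
python3 -c "
from h import *
plan((.44,.15,.16,-20),(.558,.241,.16,-5))"
```

```text
[-38.3 -75.1   0.7] [ -0.   -0.1 -11.9]
[  13.8 -214.7    0.9] [ -0.   -0.1 -26.9]
```

arm_command:
  commands: [-0.015, -0.035, 0, 0, 0, -5, 0.3, -0.025, -0.07, 0, 0, 0, -11, 0.3, -0.025, -0.105, 0, 0, 0, -17, 0.3, -0.015, -0.14, 0, 0, 0, -22, 0.3, -0.003, -0.175, 0, 0, 0, -27, 0.3, 0.008, -0.2, 0, 0, 0, -27, 0.3, 0.014, -0.212, 0, 0, 0, -27, 0.3, 0.014, -0.212, 0, 0, 0, -27, 0.3]

```text
t: 26.35
eef_pos: [0.558, 0.2384, 0.1596]
tool_rot: [-0.0, 0.999, -0.043, 0.0]
contact_force: [-0.3, 0.5, -2.0]
gripper_width: 0.528
grasp_force: 36.9
```

arm_command:
  commands: [0, 0, 0, 0, 0, 0, 0.3, 0, 0, 0, 0, 0, 0, 0.3, 0, 0, 0, 0, 0, 0, 0.3]

```text
t: 26.65
eef_pos: [0.5564, 0.2366, 0.1596]
tool_rot: [0.0, 0.999, -0.044, -0.0]
contact_force: [0.4, -0.6, -2.1]
gripper_width: 0.526
grasp_force: 36.9
```

```bash
python3 -c "
from h import *
plan((.558,.241,.05,-5),(.558,.241,.03,-5))
c=read_camera('scene');cv2.imwrite('pics/s8.png',cv2.resize(c['img'][60:310,200:500,::-1],None,fx=2.4,fy=2.4))"
```

```text
[  1.2  -4.6 109.6] [ 0.  0. -0.]
[  1.2  -4.6 129.6] [ 0.  0. -0.]
```

View pics/s8.png

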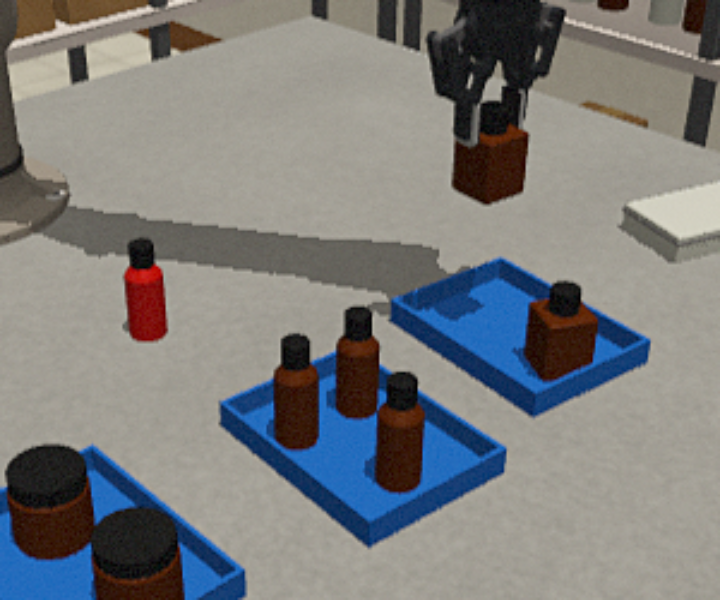

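The square bottle is held upright at crop (490,160), with the free part of its tray below at (470,300). Expected contact is at TCP z of about 0.027.

arm_command:
  commands: [0.001, -0.004, 0.02, 0, 0, 0, 0.3, 0.001, -0.004, 0.05, 0, 0, 0, 0.3, 0.001, -0.004, 0.08, 0, 0, 0, 0.3, 0.001, -0.004, 0.105, 0, 0, 0, 0.3, 0.001, -0.004, 0.118, 0, 0, 0, 0.3, 0.001, -0.004, 0.126, 0, 0, 0, 0.3, 0.001, -0.004, 0.129, 0, 0, 0, 0.3, 0.001, -0.004, 0.13, 0, 0, 0, 0.3]

```text
t: 27.5
eef_pos: [0.559, 0.2415, 0.0301]
tool_rot: [-0.0, 0.999, -0.044, 0.001]
contact_force: [0.6, 0.2, -0.5]
gripper_width: 0.526
grasp_force: 36.8
```

arm_command:
  commands: [0, 0, 0.0005, 0, 0, 0, 0.3, 0, 0, 0.001, 0, 0, 0, 0.3]

```text
t: 27.7
eef_pos: [0.5591, 0.2415, 0.0293]
tool_rot: [-0.0, 0.999, -0.044, 0.001]
contact_force: [1.2, -0.2, -1.8]
gripper_width: 0.526
grasp_force: 36.8
```

arm_command:
  commands: [0, 0, 0.0005, 0, 0, 0, 0.3, 0, 0, 0.001, 0, 0, 0, 0.3]

```text
t: 27.9
eef_pos: [0.5586, 0.2413, 0.0277]
tool_rot: [-0.0, 0.999, -0.044, 0.0]
contact_force: [0.6, -0.7, -1.8]
gripper_width: 0.524
grasp_force: 36.8
```

arm_command:
  commands: [0, 0, 0.0005, 0, 0, 0, 0.3, 0, 0, 0.001, 0, 0, 0, 0.3]

```text
t: 28.1
eef_pos: [0.5585, 0.2413, 0.0272]
tool_rot: [0.0, 0.999, -0.044, 0.0]
contact_force: [-3.7, -2.3, 9.7]
gripper_width: 0.523
grasp_force: 38.1
```

arm_command:
  commands: [0, 0, 0.0005, 0, 0, 0, 0.3, 0, 0, 0.0005, 0, 0, 0, 0.3]

```text
t: 28.3
eef_pos: [0.5585, 0.2413, 0.0272]
tool_rot: [0.0, 0.999, -0.044, 0.0]
contact_force: [-4.7, -2.6, 10.1]
gripper_width: 0.524
grasp_force: 38.1
```

In contact; release, rise, and pull back out of the camera's view.

arm_command:
  commands: [0, 0, 0, 0, 0, 0, 0.56, 0, 0, 0, 0, 0, 0, 0.6, 0, 0, 0, 0, 0, 0, 0.7, 0, 0, 0, 0, 0, 0, 0.8, 0, 0, 0, 0, 0, 0, 0.9, 0, 0, 0, 0, 0, 0, 0.9, 0, 0, -0.01, 0, 0, 0, 0.9, 0, 0, -0.03, 0, 0, 0, 0.9]

```text
t: 29.1
eef_pos: [0.5573, 0.2407, 0.0553]
tool_rot: [0.001, 0.999, -0.044, -0.001]
contact_force: [-0.5, 0.6, 0.1]
gripper_width: 0.898
grasp_force: 0.0
```

arm_command:
  commands: [0, 0, -0.03, 0, 0, 0, 0.9, 0, 0, -0.07, 0, 0, 0, 0.9, 0, 0, -0.11, 0, 0, 0, 0.9, 0, 0, -0.14, 0, 0, 0, 0.9, -0.03, -0.03, -0.16, 0, 0, 0, 0.9, -0.06, -0.07, -0.16, 0, 0, 0, 0.9, -0.09, -0.11, -0.16, 0, 0, 0, 0.9, -0.12, -0.15, -0.16, 0, 0, 0, 0.9]

```text
t: 29.9
eef_pos: [0.451, 0.4025, 0.2172]
tool_rot: [-0.0, 0.999, -0.044, 0.001]
contact_force: [1.2, 1.4, 1.0]
gripper_width: 0.899
grasp_force: 0.0
```

arm_command:
  commands: [0, 0, 0, 0, 0, 0, 0.9, 0, 0, 0, 0, 0, 0, 0.9, 0, 0, 0, 0, 0, 0, 0.9, 0, 0, 0, 0, 0, 0, 0.9]

```text
t: 30.3
eef_pos: [0.4533, 0.3995, 0.2159]
tool_rot: [0.0, 0.999, -0.045, 0.0]
contact_force: [-0.3, 0.2, -0.2]
gripper_width: 0.901
grasp_force: 0.0
```

```bash
python3 -c "
from h import *
c=read_camera('scene');d=read_camera('top')
cv2.imwrite('pics/end.png',np.vstack([c['img'][130:360,100:500,::-1],d['img'][80:300,140:540,::-1]]))"
```

```text
(no output)
```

View pics/end.png

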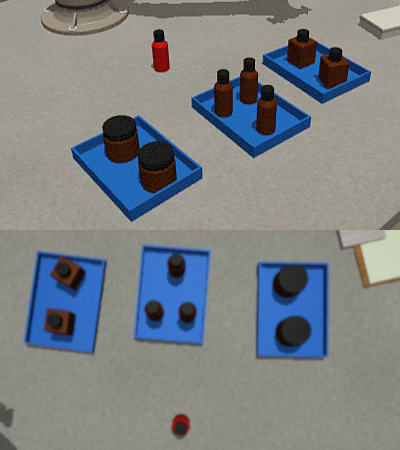

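All four stand upright in the right trays: square at (303,50), slims at (223,95) and (249,82), jar at (120,138). The stock and the red bottle at (160,50) look untouched, and the arm is clear.

```bash
python3 -c "
from station import *
print(hand_in())"
```

```text
the job is handed in; nothing more can be done
None
```

The job is handed in: both slim bottles, the jar and the square bottle stand upright in the trays with their own kind, the stock and the red bottle look undisturbed in the final picture, and the arm was done and clear at about 30 s of the 104 s allowed.

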